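# Bring the pulley's hidden mark to the top and set the brake

## Robot

A 6-joint arm with a two-finger parallel gripper is mounted at the origin on a cart in front of the work surface, level with it; the furniture and walls round the work are solid. World frame = base frame: x ahead of the robot, y to its left, z up, the work surface at z = 0. Lengths are in m, angles in rad, forces in N, time in s.
With the tool pointing down it reaches from about 0.375 to 0.9 m from the base axis. Payload 3.1 kg.
Tool frame: the origin (TCP) lies at the centre of the arm's flange, where the gripper is bolted on; the fingertips stand 182 mm ahead of it and the grasp point (between the pads) lies 164 mm ahead of it; z points along the fingers, x is the direction in which the jaws open and shut, and the axes are right-handed (so a half turn about z gives the same grasp; the last joint's range is limited). The gripper opens to 87 mm and grips with 3 to 60 N. Pads are 19 mm wide; open, the fingers measure 117 mm over their backs; the gripper's body (75 mm by 190 mm) begins 51 mm behind the grasp point.
Start: joints at [-1.506, 0.527, 1.433, -0, 1.181, -0.178], TCP at [0.151, -0.606, 0.405] pointing down, gripper open.
Joint ranges: [-3.08, 3.08], [-0.75, 2.2], [0.22, 2.44], [-1.43, 4.57], [0, 2.65], [-2.85, 2.85]. Speed limits (rad/s): [2.79, 2.79, 3.14, 3.14, 3.14, 3.14].

## Interface

Orientations are given as a unit quaternion [x, y, z, w].
In Python, from rig import status, eyes, robot gives the robot as it stands. The module is installed in compiled form; this text tells all that it offers.
- The arm moves only by the tool step_arm, never from a script. Its argument "steps" is a list of rows, each a list of 7 numbers: the closure, from -1 (fully open) to 1 (shut), so that 0 is half open, then the shift along the tool's x, y, z each as a share of 0.025 m, from -1 to 1, then the turn, a rotation vector about the tool's x, y, z each as a share of 8 degrees, from -1 to 1. In form: [[jaw, dx, dy, dz, rx, ry, rz], ...]. A call has exactly 10 rows; each row shifts and turns the commanded pose from where the row before left it, along the tool's axes as they then stand; what a row does not reach is not made up. A row lasts 1/10 s, in which the tool goes at most 50 mm and 8.59 degrees, less where a joint would pass 70% of its speed; a pose out of reach is approached as far as the arm can. A call with a number of a shift or a turn outside -1 to 1 is refused whole. A call with a gripper value outside its range is refused whole. The fingers move at their own pace and stop on an object; "squeeze" is the grip in N (left out, the last holds). Time passes only in rows, so rows that do not move let the fingers close, or fill a call up. It gives the time, the measured TCP pose, the force and the opening at its end, in the units of the state.
- status.get_obs(): the state, without advancing time (a new reading comes with each control period).
- eyes.camera(name): name is "scene" or "side" or "wrist"; returns (picture, depth): 400x640x3 uint8, red, green, blue; 400x640 float32, m along the optical axis (not along the pixel's ray), 0 where there is no reading.
- eyes.camera_info(name): a dict with "K" (3x3 intrinsics, pixels), "R" (3x3) and "t" (3): a world point X has camera coordinates R X + t. Camera axes: x right, y down, z forward; pixel columns grow to the right and rows downward; lengths in m; the calibration is good to about 2 mm. A picture is of the moment at which its call begins: read the wrist's pose just before it. camera_info takes no time and is no camera call; for the wrist camera it gives the pose at the moment of the call.
- robot.hand_in(): hands the job in, once; it reports no verdict.
The state is a dict: "time": time; "q": joint angles; "joint_velocities": joint speeds; "joint_torque": joint torques, N m; "position": TCP position; "tool_rot": TCP orientation; "ft_force": force on the tool from outside, world axes, zero at the start; "moment": the same for the moment, N m; "grip_width": finger opening in m.
Only numpy, scipy, OpenCV 4.12 (cv2) and the standard library are available. Lean on these libraries where they do the work, as an engineer would, in place of code of your own. Each camera call takes 0.05 s, during which the arm holds its last target.

## Task

Turn the pulley in the grey stand with a light fingertip pressed on its tread (no more than 20 N) until the yellow mark, hidden in the housing at the start, stands at the top in line with the red pointer. With the mark there and the pulley at rest, push the brake lever with the red knob over towards the pulley until its shoe bears on it, so that the mark stays at the top. Leave the other things on the bench where they lie.

Things in the scene. Friction and masses are not known exactly. Their poses are not given: they have to be found in the camera images.
- stand: fixed grey stand holding a pulley. Origin under its base plate, on the bench, straight below the axle; x: the way the pulley's top moves when it turns, y along the axle, z up; turned by up to 0.4 rad. Its housing (184x58 mm, 135 mm tall at the sides, 125 mm at the ends) hides all but the pulley's top. The brake lever stands at its -x, +y corner
- pulley: pulley with black rubber tread, 160 mm across, 36 mm wide, top about 195 mm above the bench. Origin on the axle, y along it, z points to the mark. Turns endlessly both ways with light drag (1.5 N at the tread), stops when let go. Its rim is out of true: its centre is 4 mm off the axle, direction not marked. Never press it with over 20 N; 4 to 10 N turns it without slip
- mark (a point): yellow painted bar across the tread, 8 mm wide and 30 mm long; the point is its middle, 77 mm from the axle. Its frame is the pulley's: z points from the axle outward through the mark. At the start it is hidden in the housing; seen only when it is near the top
- axle (a point): middle of the pulley's axle, 115 mm above the bench. It sits on a sprung carriage that gives way downward by about 1 mm per 7 N pressed on the pulley (travel 10 mm) and comes back
- pointer (a point): tip of the thin fixed red pointer on the stand's -y cheek, 178 mm above the bench and straight above the axle (28 mm to its -y side): it shows the top
- brake (a joint): brake lever angle, rad: 0 to 0.1 at the start (off, leaning to the stand's +y side, away from the pulley); grows as its top is pushed to the stand's -y; at about 0.40 it stands upright and its rubber shoe bears on the pulley's side (on). Stays where left; about 3 N at the knob moves it, 5 to 10 N presses the shoe home so that it holds the pulley
- lever_knob (a point): centre of the red ball knob (26 mm) on the brake lever (a 10 mm bar), 102 mm from the lever's shaft, 122 mm to the stand's -x side of the axle, about 125 mm above the bench. The shaft lies level along the stand's x, 30 mm above the bench, 45 mm to the +y side of the axle
- tin: brown cylindrical grease tin, 68 mm across, 58 mm tall; bystander, origin under its middle
- oil_can: blue oil can with a long thin spout, 57 mm across, 160 mm tall; bystander, origin under its middle
- driver: blue-handled screwdriver lying flat, 24x186x24 mm; bystander, origin under its middle

How it is judged:
On the way, in this order (a step that is already met when the one before it is completed fails the run):
1. the mark stands at the top (within 0.06 rad) with the pulley at rest, the brake still off (angle between mark's own z axis and vertical below 0.06 rad and angular speed of pulley below 0.1 rad/s and value of joint brake below 0.2 rad), for 0.3 s.
2. the brake lever is pushed over until its shoe bears (value of joint brake above 0.36 rad), for 0.2 s.
At the end, for the whole second after the job is handed in: The yellow mark is at the top: the line from axle to mark is within 0.06 rad of vertical (about 5 mm at the tread); the brake lever stands at more than 0.36 rad; the pulley is at rest and let go (angle between mark's own z axis and vertical below 0.06 rad and value of joint brake above 0.36 rad and angular speed of pulley below 0.05 rad/s and contact force between the fingers and pulley below 0.1 N); the robot touches nothing.
It fails at once if the fingers press on the pulley with more than 20 N (contact force between the fingers and pulley above 20 N).
It fails at once if one of the other things on the bench is moved by more than 30 mm (distance of any of tin, oil_can, driver from where it was at the start of the episode above 0.03 m).
It also fails if it takes over 72 s, if anything falls off the work surface, if the arm or the gripper's body presses on something with over 40 N, if the wrist force passes 120 N, or if a joint passes its speed limit or range.

## Working session

There is one attempt and no reset: what is moved stays moved. The work goes in short steps, Python scripts to look and compute and a tool call to move; the robot and the scene stay as the last step left them, time stands still between calls to the robot, and variables do not carry over. Pictures are saved under pics/ and viewed, and the job is handed in when it is done.

Besides the shell and the picture viewer there is one more tool, called after "Call:" by a JSON object that holds its "api" and its "payload", one argument or row to a line. step_arm: Moves the arm, as the interface text tells. Its arguments: {"type":"object","properties":{"steps":{"type":"array"},"squeeze":{"type":"number"}},"required":["steps"]}

```bash
mkdir -p pics
python3 - <<'E'
from rig import status, eyes
import cv2,numpy as np
o=status.get_obs(); print({k:np.round(v,4).tolist() for k,v in o.items()})
for n in ["scene","side","wrist"]:
    p,d=eyes.camera(n); i=eyes.camera_info(n)
    print(n,np.round(i["K"],1).tolist(),np.round(i["R"],4).tolist(),np.round(i["t"],4).tolist())
    cv2.imwrite(f"pics/{n}0.png",p[:,:,::-1]); np.save(f"pics/{n}0.npy",d)
E
```

```text
{'time': 0.0, 'q': [-1.5055, 0.5285, 1.4339, -0.0, 1.1814, -0.1785], 'joint_velocities': [0.0009, 0.0011, -0.0016, -0.0012, -0.0025, -0.0017], 'joint_torque': [0.0012, -44.004, -17.659, 0.0633, 0.0582, -0.0002], 'position': [0.1509, -0.6062, 0.4038], 'tool_rot': [0.7878, -0.6159, -0.0007, -0.0008], 'ft_force': [0.4733, -0.751, 0.2271], 'moment': [0.0127, -0.0159, -0.0043], 'grip_width': 0.0872}
scene [[484.9, 0.0, 320.3], [0.0, 484.9, 195.9], [0.0, 0.0, 1.0]] [[-0.8794, -0.4761, 0.0072], [-0.3404, 0.618, -0.7087], [0.3329, -0.6256, -0.7055]] [0.4975, 0.2768, 1.304]
side [[368.7, 0.0, 317.2], [0.0, 368.7, 199.2], [0.0, 0.0, 1.0]] [[-0.9919, -0.1245, 0.0263], [-0.0751, 0.4062, -0.9107], [0.1026, -0.9053, -0.4123]] [0.5472, 0.154, 1.1665]
wrist [[283.5, 0.0, 319.2], [0.0, 283.5, 198.2], [0.0, 0.0, 1.0]] [[0.241, -0.9705, -0.0012], [-0.9325, -0.2319, 0.277], [-0.2691, -0.0656, -0.9609]] [-0.6241, -0.0335, 0.3907]
```

View pics/scene0.png

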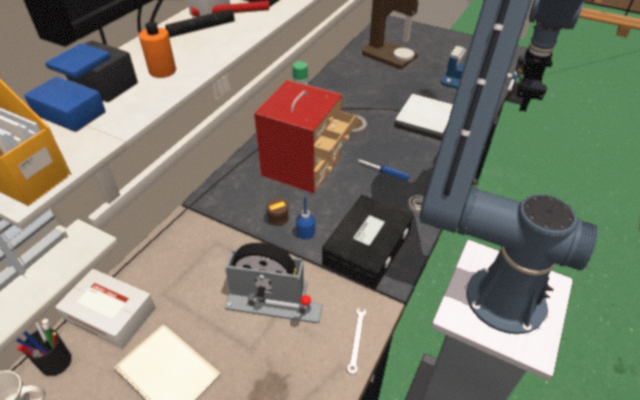

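View pics/side0.png

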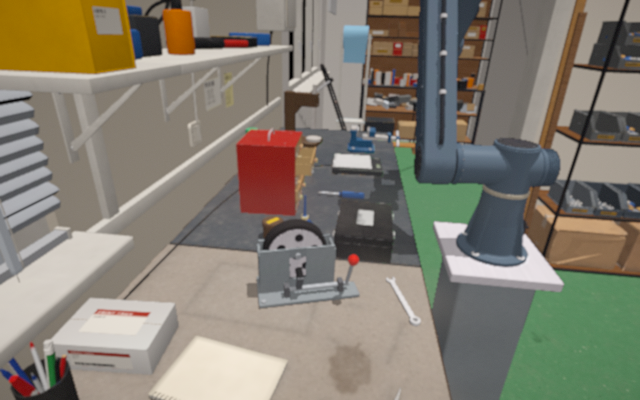

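View pics/wrist0.png

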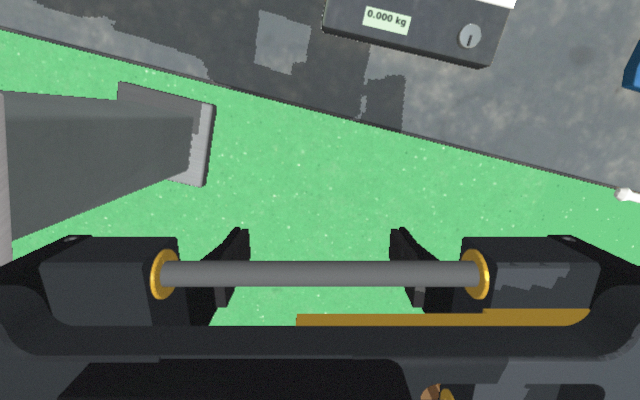

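```bash
cat > h.py <<'E'
import numpy as np,cv2
from rig import status,eyes
def back(n,u,v,d,i=None):
    i=i or eyes.camera_info(n); K=i["K"]
    c=np.array([(u-K[0][2])/K[0][0]*d,(v-K[1][2])/K[1][1]*d,d])
    return np.array(i["R"]).T@(c-np.array(i["t"]))
def proj(n,X,i=None):
    i=i or eyes.camera_info(n); c=np.array(i["R"])@np.array(X)+np.array(i["t"]); p=np.array(i["K"])@c; return p[:2]/p[2],c[2]
E
python3 - <<'E'
from h import *
for n in ["scene","side"]:
    i=eyes.camera_info(n); print(n,-np.array(i["R"]).T@i["t"])
s=cv2.imread("pics/scene0.png")[170:330,200:420]; cv2.imwrite("pics/c1.png",cv2.resize(s,None,fx=3.6,fy=3.6,interpolation=cv2.INTER_CUBIC))
s=cv2.imread("pics/side0.png")[180:320,230:430]; cv2.imwrite("pics/c2.png",cv2.resize(s,None,fx=4,fy=4,interpolation=cv2.INTER_CUBIC))
# red knob by colour
for n in ["scene","side"]:
    p=cv2.imread(f"pics/{n}0.png").astype(int);d=np.load(f"pics/{n}0.npy")
    m=(p[:,:,2]>150)&(p[:,:,1]<90)&(p[:,:,0]<90)
    b={"scene":(285,320,290,315),"side":(250,270,340,365)}[n]
    if n=="scene": b=(285,315,295,320)
    mm=np.zeros_like(m);mm[b[0]:b[1],b[2]:b[3]]=m[b[0]:b[1],b[2]:b[3]]
    v,u=np.nonzero(mm);print(n,u.mean(),v.mean(),len(u),np.median(d[mm]),back(n,u.mean(),v.mean(),d[mm].min()+0.013))
E
```

```text
scene [0.09756802 0.88162059 1.11258779]
side [0.43456653 1.06151093 0.60678092]
scene 305.041095890411 299.7808219178082 73 1.1435648 [0.4289128  0.33081074 0.12509174]
side 353.30232558139534 258.9767441860465 86 0.8535212 [0.42883744 0.32837148 0.12705243]
```

Run:
```python
from h import *
# heightmap of stand from scene & side point clouds
for n in ["scene","side"]:
    d=np.load(f"pics/{n}0.npy").astype(float); i=eyes.camera_info(n);K=i["K"]
    u,v=np.meshgrid(np.arange(640),np.arange(400))
    c=np.stack([(u-K[0][2])/K[0][0]*d,(v-K[1][2])/K[1][1]*d,d],-1).reshape(-1,3)
    X=(c-np.array(i["t"]))@np.array(i["R"]); X=X.reshape(400,640,3); np.save(f"pics/{n}X.npy",X)
    b={"scene":(235,325,215,330),"side":(210,310,250,365)}[n]
    P=X[b[0]:b[1],b[2]:b[3]].reshape(-1,3); 
    P=P[(P[:,2]>0.05)&(P[:,2]<0.25)]
    print(n,P.min(0),P.max(0))
    # top of pulley
    T=P[P[:,2]>0.15]; print("top",len(T),T.min(0),T.max(0),T.mean(0))
    for lo,hi in [(0.115,0.128),(0.128,0.14),(0.185,0.2)]:
        T=P[(P[:,2]>lo)&(P[:,2]<hi)]; print(lo,len(T),T.min(0),T.max(0))
```

```text
scene [0.41572436 0.09618404 0.05000462] [0.66676383 0.35571317 0.19550909]
top 1043 [0.50228784 0.25347474 0.15009297] [0.6435463  0.32924341 0.19550909] [0.56727184 0.29583594 0.17521268]
0.115 423 [0.41642139 0.23167883 0.11505647] [0.66676383 0.34683083 0.12799767]
0.128 509 [0.41572436 0.23414981 0.12801296] [0.66661596 0.34697073 0.1399544 ]
0.185 322 [0.53479042 0.26487735 0.18503525] [0.61059202 0.31960355 0.19550909]
side [ 0.39980984 -0.05859771  0.05000254] [0.72436893 0.35456977 0.19287173]
top 1003 [0.50574802 0.25473224 0.15004081] [0.64480969 0.32834451 0.19287173] [0.57465226 0.30203211 0.17200552]
0.115 493 [0.41751177 0.23443233 0.1150373 ] [0.66873613 0.34677207 0.12799998]
0.128 545 [0.41801437 0.23353083 0.12803307] [0.6663537  0.34569098 0.13997075]
0.185 217 [0.5417199  0.26568182 0.18508054] [0.6082535  0.31479537 0.19287173]
```

```bash
sleep 0
```

```text
(no output)
```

View pics/c1.png

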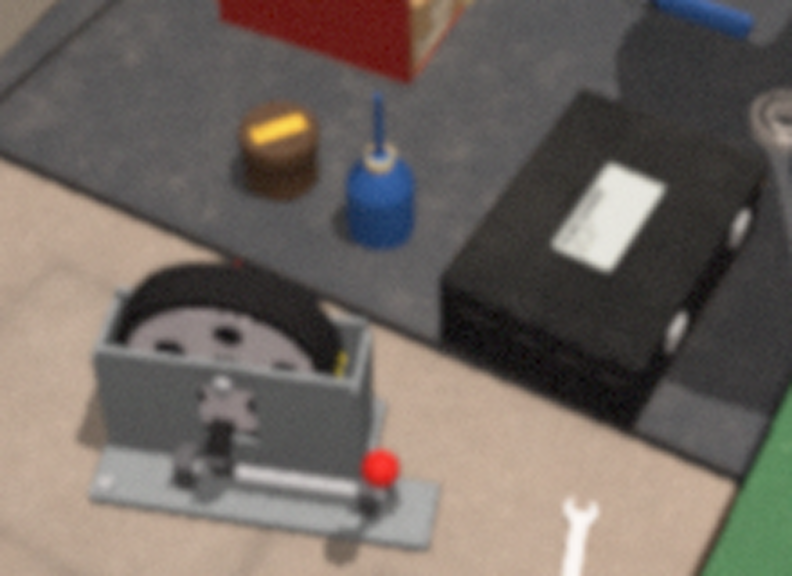

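View pics/c2.png

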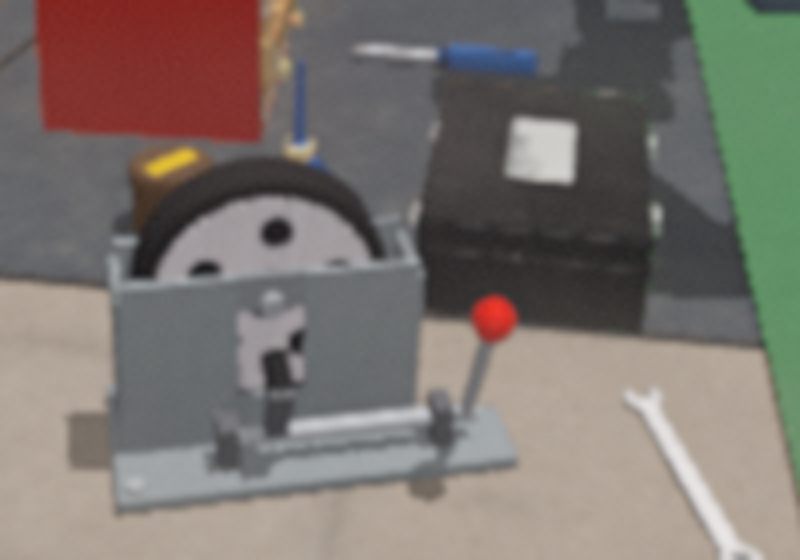

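Run:
```python
from h import *
from scipy.optimize import least_squares
# fit pulley tread: points z>0.15 ; yaw from side face (+y face plane) of pulley & cheek
for n in ["scene","side"]:
    X=np.load(f"pics/{n}X.npy"); b={"scene":(240,325,215,330),"side":(215,310,250,365)}[n]
    P=X[b[0]:b[1],b[2]:b[3]].reshape(-1,3)
    # cheek faces z .05-.12 , near y+ 
    C=P[(P[:,2]>0.075)&(P[:,2]<0.13)&(P[:,0]>0.48)&(P[:,0]<0.66)&(P[:,1]>0.25)]
    rng=np.random.default_rng(0); best=None
    for _ in range(500):
        a=C[rng.choice(len(C),2,replace=False)]; t=a[1,:2]-a[0,:2]
        if np.linalg.norm(t)<0.05: continue
        t/=np.linalg.norm(t); nn=np.array([-t[1],t[0]]); r=(C[:,:2]-a[0,:2])@nn; k=abs(r)<0.002
        if best is None or k.sum()>best.sum(): best=k
    Q=C[best]; m=Q[:,:2].mean(0); t=np.linalg.svd(Q[:,:2]-m)[2][0]; t*=np.sign(t[0])
    yaw=np.arctan2(t[1],t[0]); print(n,"cheek",best.sum(),len(C),"yaw",yaw,"m",m, "ext",((Q[:,:2]-m)@t).min(),((Q[:,:2]-m)@t).max())
    nn=np.array([-t[1],t[0]])
    T=P[(P[:,2]>0.15)&(P[:,2]<0.2)]
    s=T[:,:2]@t; y=T[:,:2]@nn; print("y range",np.percentile(y,[1,5,50,95,99]),"cheek y",m@nn)
    R=T[(y<m@nn-0.008-0.005)&(T[:,2]>0.155)]
    rr=lambda p:np.hypot(R[:,:2]@t-p[0],R[:,2]-p[1])-0.08
    f=least_squares(rr,[s.mean(),0.115],loss="soft_l1",f_scale=0.002); print("circle",f.x,np.abs(f.fun).mean(),len(R))
```

```text
scene cheek 647 1067 yaw 0.330242024423995 m [0.56469263 0.31716437] ext -0.0894103976785589 0.09216814363644522
y range [0.07141785 0.07428903 0.10064399 0.10813069 0.10912789] cheek y 0.11691203970641491
circle [0.63750588 0.11181638] 0.0016354534878609368 585
side cheek 1063 1511 yaw 0.3309975906834 m [0.56690319 0.31723796] ext -0.09231860057806551 0.09010094660962893
y range [0.07129276 0.07608767 0.10406774 0.10713845 0.10808827] cheek y 0.11578188672339111
circle [0.63755189 0.11130615] 0.0012735778256414557 370
```

Run:
```python
from h import *
i=eyes.camera_info("wrist"); print("wristcam",-np.array(i["R"]).T@i["t"])
p=cv2.imread("pics/scene0.png"); X=np.load("pics/sceneX.npy")
s=p[255:300,275:320]; cv2.imwrite("pics/c3.png",cv2.resize(s,None,fx=12,fy=12,interpolation=cv2.INTER_NEAREST))
t=np.array([np.cos(.3307),np.sin(.3307)]);n=np.array([-t[1],t[0]])
for v in range(264,276):
  for u in range(290,299):
    b,g,r=p[v,u].astype(int)
    if g-b>35: print(u,v,(r,g,b),np.round([X[v,u,:2]@t-.638,X[v,u,:2]@n-.089,X[v,u,2]],4))
print("redbox top",X[100,300],X[90,265],X[97,330],X[180,310],"ptr",)
for v in range(238,250):
  for u in range(258,272):
    b,g,r=p[v,u].astype(int)
    if r-g>25: print(u,v,(r,g,b),np.round([X[v,u,:2]@t-.638,X[v,u,:2]@n-.089,X[v,u,2]],4))
```

```text
wristcam [ 0.22430261 -0.58785142  0.38393867]
294 268 (np.int64(92), np.int64(83), np.int64(39)) [-0.0794 -0.0056  0.1203]
295 268 (np.int64(118), np.int64(105), np.int64(62)) [-0.0801 -0.0131  0.1106]
294 269 (np.int64(108), np.int64(96), np.int64(41)) [-0.2595  0.7132  1.1126]
295 269 (np.int64(133), np.int64(119), np.int64(59)) [-0.0805 -0.011   0.1092]
294 270 (np.int64(108), np.int64(96), np.int64(42)) [-0.0797 -0.0031  0.1153]
295 270 (np.int64(132), np.int64(118), np.int64(64)) [-0.0807 -0.0097  0.1067]
294 271 (np.int64(105), np.int64(95), np.int64(50)) [-0.08   -0.0015  0.1133]
295 271 (np.int64(117), np.int64(106), np.int64(67)) [-0.0766 -0.0256  0.0802]
293 272 (np.int64(92), np.int64(83), np.int64(38)) [-0.0798  0.0085  0.1225]
294 272 (np.int64(119), np.int64(109), np.int64(59)) [-0.0807  0.0017  0.1136]
293 273 (np.int64(110), np.int64(101), np.int64(55)) [-0.0797  0.0088  0.1187]
294 273 (np.int64(129), np.int64(120), np.int64(67)) [-0.0808  0.0029  0.1111]
redbox top [ 0.75451801 -0.212487    0.26255244] [ 1.02096492 -0.40333388  0.10936629] [ 0.68405591 -0.27861503  0.25794387] [ 0.65642843 -0.097781    0.06152418] ptr
265 242 (np.int64(76), np.int64(49), np.int64(47)) [-0.0022 -0.0306  0.177 ]
266 242 (np.int64(76), np.int64(46), np.int64(44)) [-0.0044 -0.0317  0.1761]
265 243 (np.int64(73), np.int64(45), np.int64(43)) [-0.0072 -0.0153  0.1923]
266 243 (np.int64(75), np.int64(44), np.int64(44)) [-0.009  -0.0174  0.1903]
```

View pics/c3.png

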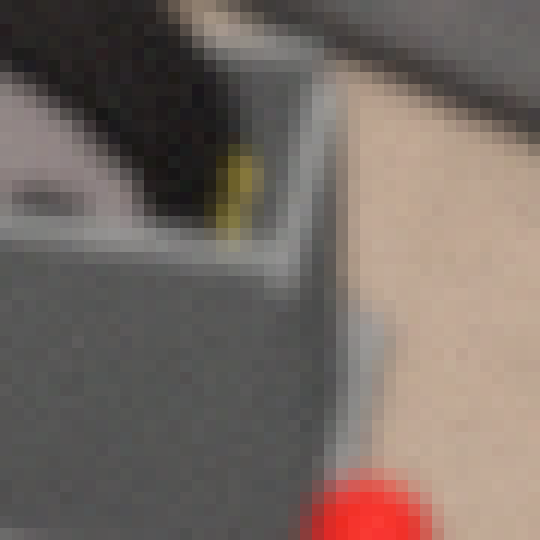

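Call:
{"api": "step_arm", "payload": {
  "steps": [
    [1, 0, 0, -1, 0, 0, -0.16],
    [1, -0.4, -0.6, -1, 0, 0, -0.16],
    [1, -0.6, -1, -1, 0, 0, -0.16],
    [1, -0.6, -1, -1, 0, 0, -0.15],
    [1, -0.6, -1, 0, 0, 0, 0],
    [1, -0.6, -1, 0, 0, 0, 0],
    [1, -0.6, -1, 0, 0, 0, 0],
    [1, -0.6, -1, 0, 0, 0, 0],
    [1, -0.6, -1, 0, 0, 0, 0],
    [1, -0.6, -1, 0, 0, 0, 0]
  ],
  "squeeze": 20
}}

```text
time: 1.15
position: [0.3147, -0.4144, 0.5045]
tool_rot: [0.814, -0.581, -0.0, -0.0]
ft_force: [-0.1, -0.8, -0.2]
grip_width: 0.0152
```

Call:
{"api": "step_arm", "payload": {
  "steps": [
    [1, -0.6, -1, 0, 0, 0, 0],
    [1, -0.6, -1, 0, 0, 0, 0],
    [1, -0.6, -1, 0, 0, 0, 0],
    [1, -0.6, -1, 0, 0, 0, 0],
    [1, -0.6, -1, 0, 0, 0, 0],
    [1, -0.8, -1, 0, 0, 0, 0],
    [1, -1, -1, 0, 0, 0, 0],
    [1, -1, -0.7, 0, 0, 0, 0],
    [1, -1, -0.6, 0, 0, 0, 0],
    [1, -1, -0.6, 0, 0, 0, 0]
  ]
}}

```text
time: 2.15
position: [0.4611, -0.1574, 0.5045]
tool_rot: [0.814, -0.581, -0.0, -0.0]
ft_force: [0.9, 1.1, -0.0]
grip_width: 0.0006
```

Call:
{"api": "step_arm", "payload": {
  "steps": [
    [1, -1, -0.6, 0, 0, 0, 0],
    [1, -1, -0.6, 0, 0, 0, 0],
    [1, -1, -0.6, 0, 0, 0, 0],
    [1, -1, -0.6, 0, 0, 0, 0],
    [1, -1, -0.6, 0, 0, 0, 0],
    [1, -1, -0.6, 0, 0, 0, 0],
    [1, -1, -0.6, 0, 0, 0, 0],
    [1, -1, -0.6, 0, 0, 0, 0],
    [1, -1, -0.6, 0, 0, 0, 0],
    [1, -1, -0.6, 0, 0, 0, 0]
  ]
}}

```text
time: 3.15
position: [0.5214, 0.1278, 0.5045]
tool_rot: [0.814, -0.581, -0.0, 0.0]
ft_force: [0.2, -0.5, 0.1]
grip_width: 0.0002
```

Call:
{"api": "step_arm", "payload": {
  "steps": [
    [1, -0.91, -0.68, 0, 0, 0, 0],
    [1, -0.91, -0.68, 0, 0, 0, 0],
    [1, -0.91, -0.68, 0, 0, 0, 0],
    [1, -0.92, -0.69, 0, 0, 0, 0],
    [1, -0.92, -0.69, 0.5, 0, 0, 0],
    [1, -0.92, -0.69, 1, 0, 0, 0],
    [1, 0, 0, 1, 0, 0, 0],
    [1, 0, 0, 1, 0, 0, 0],
    [1, 0, 0, 0.5, 0, 0, 0],
    [1, 0, 0, 0, 0, 0, 0]
  ]
}}

```text
time: 4.15
position: [0.5733, 0.2895, 0.4023]
tool_rot: [0.814, -0.581, -0.002, 0.002]
ft_force: [-0.4, -0.6, -0.1]
grip_width: 0.0005
```

```bash
cat > look.py <<'E'
from h import *
import sys
tag=sys.argv[1]; n=sys.argv[2] if len(sys.argv)>2 else "wrist"
i=eyes.camera_info(n); p,d=eyes.camera(n); o=status.get_obs()
print(np.round(o["time"],2),np.round(o["position"],4),np.round(o["tool_rot"],4),np.round(o["ft_force"],2))
if n=="wrist": cv2.imwrite(f"pics/{tag}.png",p[:,:,::-1])
else:
    b={"scene":(230,330,210,330),"side":(205,305,245,365)}[n]
    cv2.imwrite(f"pics/{tag}.png",cv2.resize(p[b[0]:b[1],b[2]:b[3],::-1],None,fx=6,fy=6,interpolation=cv2.INTER_CUBIC))
np.savez(f"pics/{tag}.npz",p=p,d=d,K=i["K"],R=i["R"],t=i["t"])
E
python3 look.py w1
```

```text
4.2 [0.5738 0.2896 0.4041] [ 8.141e-01 -5.808e-01 -5.000e-04  7.000e-04] [ 0.14 -0.01 -0.01]
```

View pics/w1.png

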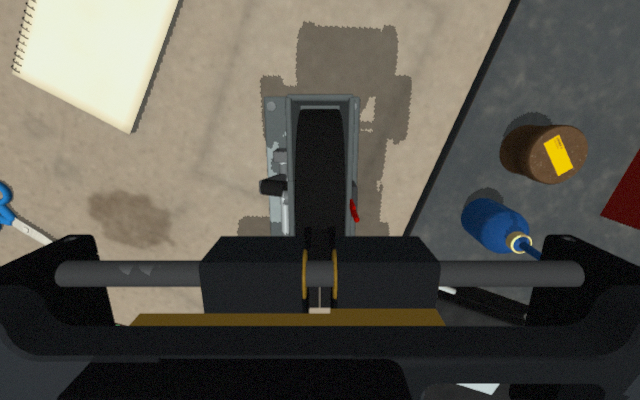

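Run:
```python
from h import *
z=np.load("pics/w1.npz"); p=z["p"]; s=p[150:270,260:400,::-1]; cv2.imwrite("pics/w1c.png",cv2.resize(s,None,fx=5.5,fy=5,interpolation=cv2.INTER_CUBIC))
K,R,t=z["K"],z["R"],z["t"]
def atz(u,v,h):
    C=-R.T@t; r=R.T@np.linalg.solve(K,[u,v,1]); X=C+r*(h-C[2])/r[2]; 
    T=np.array([np.cos(.3307),np.sin(.3307)]);n=np.array([-T[1],T[0]]); return np.round([X[:2]@T,X[:2]@n],4)
for a in [(294,200,.192),(346,200,.192),(351,200,.178),(354,220,.178),(289,130,.13),(355,130,.13),(265,96,.125),(360,96,.125)]: print(a,atz(*a))
g=p.astype(int); m=(g[:,:,0]>140)&(g[:,:,1]<60)&(g[:,:,2]<60); m[:,:330]=0;m[:,370:]=0
v,u=np.nonzero(m); print(list(zip(u,v)))
C=-R.T@t;print(C)
from rig import status; print(status.get_obs()["q"])
```

```text
(294, 200, 0.192) [0.6546 0.1054]
(346, 200, 0.192) [0.6546 0.0691]
(351, 200, 0.178) [0.6504 0.0639]
(354, 220, 0.178) [0.6343 0.0611]
(289, 130, 0.13) [0.6991 0.114 ]
(355, 130, 0.13) [0.6991 0.0569]
(265, 96, 0.125) [0.7271 0.1341]
(360, 96, 0.125) [0.7271 0.053 ]
[(np.int64(353), np.int64(207)), (np.int64(354), np.int64(207)), (np.int64(353), np.int64(208)), (np.int64(354), np.int64(208)), (np.int64(356), np.int64(218)), (np.int64(357), np.int64(218)), (np.int64(355), np.int64(219)), (np.int64(356), np.int64(219)), (np.int64(357), np.int64(219)), (np.int64(358), np.int64(219)), (np.int64(355), np.int64(220)), (np.int64(356), np.int64(220)), (np.int64(357), np.int64(220)), (np.int64(358), np.int64(220)), (np.int64(356), np.int64(221)), (np.int64(357), np.int64(221))]
[0.64470105 0.31424241 0.38184276]
[2.93801374e-01 5.52902147e-01 1.38542403e+00 1.66515325e-05
 1.20503248e+00 1.53311630e+00]
```

View pics/w1c.png

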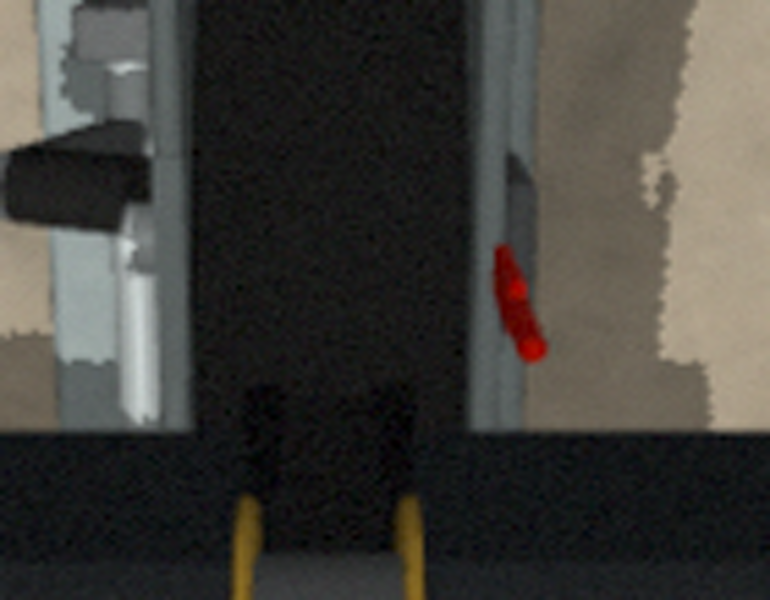

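Call:
{"api": "step_arm", "payload": {
  "steps": [
    [1, 0, 0.4, 0.3, 0, 0, 0],
    [1, 0, 0.32, 0.3, 0, 0, 0],
    [1, 0, 0, 0.2, 0, 0, 0],
    [1, 0, 0, 0.06, 0, 0, 0],
    [1, 0, 0, 0.04, 0, 0, 0],
    [1, 0, 0, 0.04, 0, 0, 0],
    [1, 0, 0, 0.02, 0, 0, 0],
    [1, 0, 0, 0, 0, 0, 0],
    [1, 0, 0, 0, 0, 0, 0],
    [1, 0, 0, 0, 0, 0, 0]
  ]
}}

```text
time: 5.2
position: [0.5569, 0.2839, 0.3808]
tool_rot: [0.814, -0.581, 0.0, -0.0]
ft_force: [0.3, -0.1, 0.2]
grip_width: 0.0003
```

Tip at 0.199, no contact. Creep.

Call:
{"api": "step_arm", "payload": {
  "steps": [
    [1, 0, 0, 0.02, 0, 0, 0],
    [1, 0, 0, 0.02, 0, 0, 0],
    [1, 0, 0, 0.02, 0, 0, 0],
    [1, 0, 0, 0.02, 0, 0, 0],
    [1, 0, 0, 0, 0, 0, 0],
    [1, 0, 0, 0, 0, 0, 0],
    [1, 0, 0, 0, 0, 0, 0],
    [1, 0, 0, 0, 0, 0, 0],
    [1, 0, 0, 0, 0, 0, 0],
    [1, 0, 0, 0, 0, 0, 0]
  ]
}}

```text
time: 6.2
position: [0.5568, 0.2839, 0.3788]
tool_rot: [0.814, -0.581, 0.0, -0.0]
ft_force: [-0.2, 0.1, -0.0]
grip_width: 0.0006
```

Call:
{"api": "step_arm", "payload": {
  "steps": [
    [1, 0, 0, 0.02, 0, 0, 0],
    [1, 0, 0, 0.02, 0, 0, 0],
    [1, 0, 0, 0.02, 0, 0, 0],
    [1, 0, 0, 0.02, 0, 0, 0],
    [1, 0, 0, 0, 0, 0, 0],
    [1, 0, 0, 0, 0, 0, 0],
    [1, 0, 0, 0, 0, 0, 0],
    [1, 0, 0, 0, 0, 0, 0],
    [1, 0, 0, 0, 0, 0, 0],
    [1, 0, 0, 0, 0, 0, 0]
  ]
}}

```text
time: 7.2
position: [0.5568, 0.2839, 0.3768]
tool_rot: [0.814, -0.581, -0.0, 0.0]
ft_force: [-0.0, -0.3, 0.2]
grip_width: 0.0003
```

Call:
{"api": "step_arm", "payload": {
  "steps": [
    [1, 0, 0, 0.02, 0, 0, 0],
    [1, 0, 0, 0.02, 0, 0, 0],
    [1, 0, 0, 0.02, 0, 0, 0],
    [1, 0, 0, 0.02, 0, 0, 0],
    [1, 0, 0, 0, 0, 0, 0],
    [1, 0, 0, 0, 0, 0, 0],
    [1, 0, 0, 0, 0, 0, 0],
    [1, 0, 0, 0, 0, 0, 0],
    [1, 0, 0, 0, 0, 0, 0],
    [1, 0, 0, 0, 0, 0, 0]
  ]
}}

```text
time: 8.2
position: [0.5568, 0.2839, 0.3747]
tool_rot: [0.814, -0.581, 0.0, -0.0]
ft_force: [0.2, -0.2, 0.1]
grip_width: 0.0002
```

Call:
{"api": "step_arm", "payload": {
  "steps": [
    [1, 0, 0, 0.02, 0, 0, 0],
    [1, 0, 0, 0.02, 0, 0, 0],
    [1, 0, 0, 0.02, 0, 0, 0],
    [1, 0, 0, 0.02, 0, 0, 0],
    [1, 0, 0, 0, 0, 0, 0],
    [1, 0, 0, 0, 0, 0, 0],
    [1, 0, 0, 0, 0, 0, 0],
    [1, 0, 0, 0, 0, 0, 0],
    [1, 0, 0, 0, 0, 0, 0],
    [1, 0, 0, 0, 0, 0, 0]
  ]
}}

```text
time: 9.2
position: [0.5568, 0.2839, 0.3739]
tool_rot: [0.814, -0.581, 0.0, -0.0]
ft_force: [-1.7, -0.3, 5.2]
grip_width: 0.0002
```

Call:
{"api": "step_arm", "payload": {
  "steps": [
    [1, 0, -0.04, 0, 0, 0, 0],
    [1, 0, -0.06, 0, 0, 0, 0],
    [1, 0, -0.06, 0, 0, 0, 0],
    [1, 0, -0.06, 0, 0, 0, 0],
    [1, 0, -0.06, 0, 0, 0, 0],
    [1, 0, -0.06, 0, 0, 0, 0],
    [1, 0, -0.06, 0, 0, 0, 0],
    [1, 0, -0.06, 0, 0, 0, 0],
    [1, 0, 0, 0, 0, 0, 0],
    [1, 0, 0, 0, 0, 0, 0]
  ]
}}

```text
time: 10.2
position: [0.5682, 0.2878, 0.3741]
tool_rot: [0.814, -0.581, 0.001, -0.001]
ft_force: [-0.8, 0.8, 5.8]
grip_width: 0.0005
```

Call:
{"api": "step_arm", "payload": {
  "steps": [
    [1, 0, -0.06, 0, 0, 0, 0],
    [1, 0, -0.06, 0, 0, 0, 0],
    [1, 0, -0.06, 0, 0, 0, 0],
    [1, 0, -0.06, 0, 0, 0, 0],
    [1, 0, -0.06, 0, 0, 0, 0],
    [1, 0, -0.06, 0, 0, 0, 0],
    [1, 0, -0.06, 0, 0, 0, 0],
    [1, 0, -0.06, 0, 0, 0, 0],
    [1, 0, -0.06, 0, 0, 0, 0],
    [1, 0, -0.06, 0, 0, 0, 0]
  ]
}}

```text
time: 11.2
position: [0.582, 0.2926, 0.3738]
tool_rot: [0.814, -0.581, 0.0, -0.0]
ft_force: [-1.3, -1.4, 4.9]
grip_width: 0.0004
```

```bash
python3 look.py s1 scene
```

```text
11.25 [0.5823 0.2926 0.3738] [ 8.142e-01 -5.806e-01  5.000e-04 -7.000e-04] [-0.69 -1.41  5.4 ]
```

View pics/s1.png

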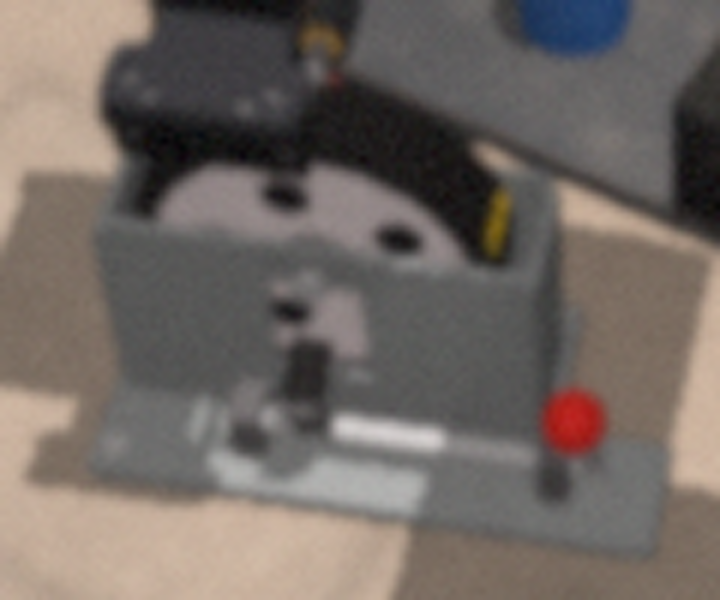

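Call:
{"api": "step_arm", "payload": {
  "steps": [
    [1, 0, -0.06, 0, 0, 0, 0],
    [1, 0, -0.06, 0, 0, 0, 0],
    [1, 0, -0.06, 0, 0, 0, 0],
    [1, 0, -0.06, 0, 0, 0, 0],
    [1, 0, -0.06, 0.01, 0, 0, 0],
    [1, 0, -0.06, 0.01, 0, 0, 0],
    [1, 0, -0.06, 0.01, 0, 0, 0],
    [1, 0, -0.06, 0.01, 0, 0, 0],
    [1, 0, -0.06, 0, 0, 0, 0],
    [1, 0, 0, 0, 0, 0, 0]
  ]
}}

```text
time: 12.25
position: [0.5951, 0.297, 0.3721]
tool_rot: [0.814, -0.581, 0.0, -0.001]
ft_force: [-1.0, 0.4, 4.9]
grip_width: 0.0006
```

Call:
{"api": "step_arm", "payload": {
  "steps": [
    [1, 0, 0, -0.12, 0, 0, 0],
    [1, 0, 0, -0.12, 0, 0, 0],
    [1, 0, 0.3, 0, 0, 0, 0],
    [1, 0, 0.7, 0, 0, 0, 0],
    [1, 0, 0.5, 0, 0, 0, 0],
    [1, 0, 0.22, 0, 0, 0, 0],
    [1, 0, 0, 0.1, 0, 0, 0],
    [1, 0, 0, 0.06, 0, 0, 0],
    [1, 0, 0, 0.04, 0, 0, 0],
    [1, 0, 0, 0, 0, 0, 0]
  ]
}}

```text
time: 13.25
position: [0.5544, 0.283, 0.3731]
tool_rot: [0.814, -0.581, 0.0, -0.0]
ft_force: [-0.5, -0.3, 3.2]
grip_width: 0.0001
```

Call:
{"api": "step_arm", "payload": {
  "steps": [
    [1, 0, 0, 0.03, 0, 0, 0],
    [1, 0, -0.06, 0.01, 0, 0, 0],
    [1, 0, -0.06, 0, 0, 0, 0],
    [1, 0, -0.06, 0, 0, 0, 0],
    [1, 0, -0.06, 0, 0, 0, 0],
    [1, 0, -0.06, 0, 0, 0, 0],
    [1, 0, -0.06, 0, 0, 0, 0],
    [1, 0, -0.06, 0, 0, 0, 0],
    [1, 0, -0.06, 0, 0, 0, 0],
    [1, 0, -0.06, 0, 0, 0, 0]
  ]
}}

```text
time: 14.25
position: [0.5672, 0.2875, 0.373]
tool_rot: [0.814, -0.581, 0.001, -0.001]
ft_force: [-1.0, 0.2, 7.1]
grip_width: 0.0003
```

Call:
{"api": "step_arm", "payload": {
  "steps": [
    [1, 0, -0.06, 0, 0, 0, 0],
    [1, 0, -0.06, 0, 0, 0, 0],
    [1, 0, -0.06, 0, 0, 0, 0],
    [1, 0, -0.06, 0, 0, 0, 0],
    [1, 0, -0.06, 0, 0, 0, 0],
    [1, 0, -0.06, 0, 0, 0, 0],
    [1, 0, -0.06, 0, 0, 0, 0],
    [1, 0, -0.06, 0, 0, 0, 0],
    [1, 0, -0.06, 0, 0, 0, 0],
    [1, 0, -0.06, 0, 0, 0, 0]
  ]
}}

```text
time: 15.25
position: [0.5813, 0.2923, 0.3729]
tool_rot: [0.814, -0.581, 0.001, -0.001]
ft_force: [-1.9, -1.0, 6.4]
grip_width: 0.0004
```

Call:
{"api": "step_arm", "payload": {
  "steps": [
    [1, 0, -0.06, 0, 0, 0, 0],
    [1, 0, -0.06, 0, 0, 0, 0],
    [1, 0, -0.06, 0, 0, 0, 0],
    [1, 0, -0.06, 0, 0, 0, 0],
    [1, 0, -0.06, 0.01, 0, 0, 0],
    [1, 0, -0.06, 0.01, 0, 0, 0],
    [1, 0, -0.06, 0, 0, 0, 0],
    [1, 0, -0.06, 0.01, 0, 0, 0],
    [1, 0, -0.06, 0, 0, 0, 0],
    [1, 0, 0, 0, 0, 0, 0]
  ]
}}

```text
time: 16.25
position: [0.5942, 0.2967, 0.3715]
tool_rot: [0.814, -0.581, 0.001, -0.001]
ft_force: [0.5, -0.5, 4.6]
grip_width: 0.0005
```

```bash
python3 look.py s2 scene
```

```text
16.3 [0.5941 0.2967 0.3715] [ 8.142e-01 -5.806e-01  6.000e-04 -7.000e-04] [0.77 0.61 4.39]
```

View pics/s2.png

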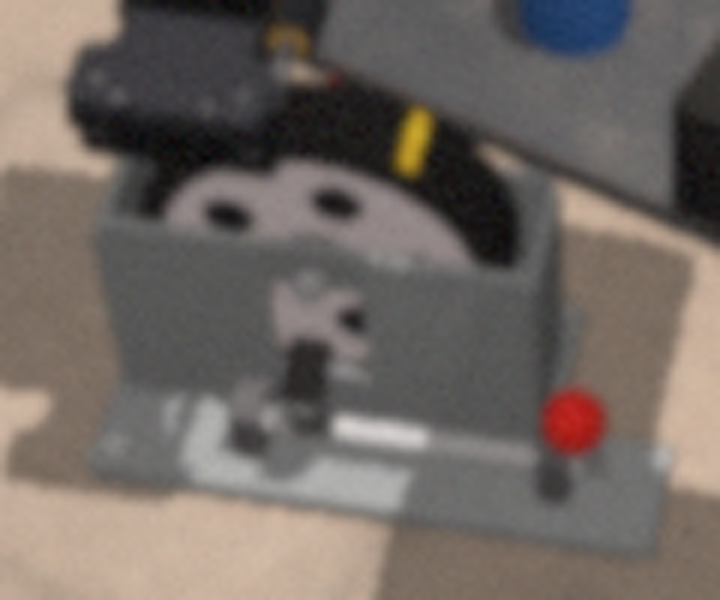

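```bash
cat >> h.py <<'E'
from scipy.optimize import minimize_scalar
T=np.array([np.cos(.3307),np.sin(.3307)]);N=np.array([-T[1],T[0]])
def mk(th,r=.077,dy=0,ax=.6365,ay=.0875):
    return np.r_[T*(ax-r*np.sin(th))+N*(ay+dy),.115+r*np.cos(th)]
def ang(n,u,v,i=None,r=.077):
    f=minimize_scalar(lambda th:np.sum((proj(n,mk(th,r),i)[0]-[u,v])**2),bounds=(-1.2,1.8),method="bounded"); return f.x,f.fun**.5
E
python3 - <<'E'
from h import *
for u,v in [(292.8,267),(278.8,253.8)]: print(ang("scene",u,v))
print(proj("scene",mk(0))[0],ang("scene",294.5,270.5))
z=np.load("pics/s2.npz");d=z["d"]
for u,v in [(278,254),(279,254),(279,253),(278,256),(280,251)]:
    X=back("scene",u,v,d[v,u]);print(X[:2]@T-.6365,X[:2]@N-.0875,X[2]-.115,np.arctan2(-(X[:2]@T-.6365),X[2]-.115))
E
```

```text
(np.float64(1.3846976118786318), np.float64(0.10234132334930739))
(np.float64(0.6042402919996374), np.float64(0.8595555239326121))
[261.34166675 247.12072825] (np.float64(1.5726427207574105), np.float64(1.094334530711678))
-0.041697988177603285 0.0040899224742286105 0.06431218693861941 0.5752273534233691
-0.04390993838316026 0.003063664797726226 0.06350881768627963 0.6049301832668461
-0.042961754456019685 -0.0008017110179274201 0.06239498782791024 0.6029965756200907
-0.04344797521535615 0.011275728992101858 0.06590087140665597 0.5828802853135612
-0.04464307148607616 -0.005057821249667874 0.06528204329174132 0.5998040443832392
```

Call:
{"api": "step_arm", "payload": {
  "steps": [
    [1, 0, 0, -0.12, 0, 0, 0],
    [1, 0, 0, -0.12, 0, 0, 0],
    [1, 0, 0.3, 0, 0, 0, 0],
    [1, 0, 0.7, 0, 0, 0, 0],
    [1, 0, 0.5, 0, 0, 0, 0],
    [1, 0, 0.22, 0, 0, 0, 0],
    [1, 0, 0, 0.1, 0, 0, 0],
    [1, 0, 0, 0.08, 0, 0, 0],
    [1, 0, 0, 0.05, 0, 0, 0],
    [1, 0, 0, 0, 0, 0, 0]
  ]
}}

```text
time: 17.3
position: [0.5534, 0.2827, 0.3722]
tool_rot: [0.814, -0.581, 0.0, -0.0]
ft_force: [-3.0, -0.1, 7.0]
grip_width: 0.0003
```

Call:
{"api": "step_arm", "payload": {
  "steps": [
    [1, 0, -0.06, 0, 0, 0, 0],
    [1, 0, -0.06, 0, 0, 0, 0],
    [1, 0, -0.06, 0, 0, 0, 0],
    [1, 0, -0.06, 0, 0, 0, 0],
    [1, 0, -0.06, 0, 0, 0, 0],
    [1, 0, -0.06, 0, 0, 0, 0],
    [1, 0, -0.06, 0, 0, 0, 0],
    [1, 0, -0.06, 0, 0, 0, 0],
    [1, 0, -0.06, 0, 0, 0, 0],
    [1, 0, -0.06, 0, 0, 0, 0]
  ]
}}

```text
time: 18.3
position: [0.5681, 0.2878, 0.373]
tool_rot: [0.814, -0.581, 0.001, -0.001]
ft_force: [-2.7, -0.4, 8.4]
grip_width: 0.0006
```

Call:
{"api": "step_arm", "payload": {
  "steps": [
    [1, 0, -0.06, 0, 0, 0, 0],
    [1, 0, -0.06, 0, 0, 0, 0],
    [1, 0, -0.06, 0, 0, 0, 0],
    [1, 0, -0.06, 0, 0, 0, 0],
    [1, 0, -0.06, 0, 0, 0, 0],
    [1, 0, -0.06, 0, 0, 0, 0],
    [1, 0, -0.06, 0, 0, 0, 0],
    [1, 0, -0.06, 0, 0, 0, 0],
    [1, 0, -0.06, 0, 0, 0, 0],
    [1, 0, 0, 0, 0, 0, 0]
  ]
}}

```text
time: 19.3
position: [0.5811, 0.2922, 0.3732]
tool_rot: [0.814, -0.581, 0.001, -0.002]
ft_force: [-0.4, -0.2, 8.7]
grip_width: 0.0004
```

```bash
python3 look.py s3 scene
```

```text
19.35 [0.5811 0.2922 0.3732] [ 0.8141 -0.5807  0.0012 -0.0016] [-0.5   0.08  7.54]
```

View pics/s3.png

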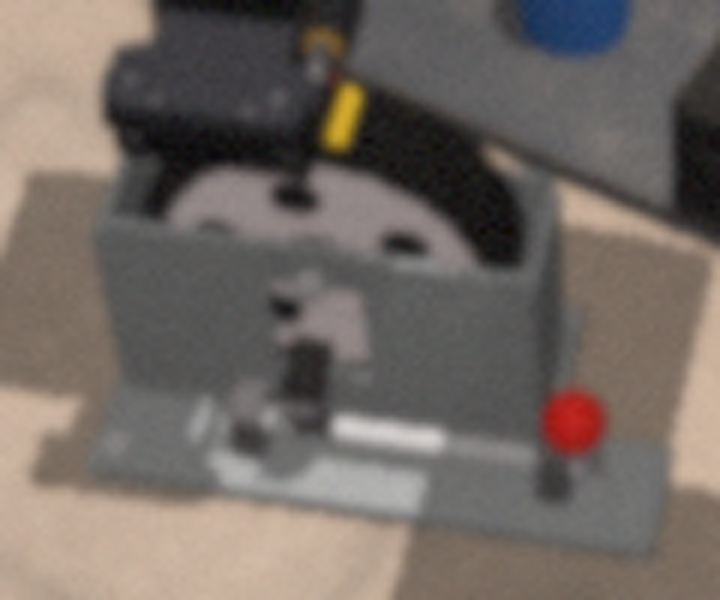

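Run:
```python
from h import *
for a in [(267.2,249.5)]: print(ang("scene",*a))
```

```text
(np.float64(0.1995254190349489), np.float64(1.1837462711146824))
```

Call:
{"api": "step_arm", "payload": {
  "steps": [
    [1, 0, -0.06, 0, 0, 0, 0],
    [1, 0, -0.08, 0, 0, 0, 0],
    [1, 0, -0.08, 0, 0, 0, 0],
    [1, 0, -0.08, 0, 0, 0, 0],
    [1, 0, -0.08, 0, 0, 0, 0],
    [1, 0, -0.08, 0, 0, 0, 0],
    [1, 0, -0.08, 0, 0, 0, 0],
    [1, 0, -0.06, 0, 0, 0, 0],
    [1, 0, 0, 0, 0, 0, 0],
    [1, 0, 0, 0, 0, 0, 0]
  ]
}}

```text
time: 20.35
position: [0.5948, 0.297, 0.3718]
tool_rot: [0.814, -0.581, 0.001, -0.001]
ft_force: [0.2, -0.1, 5.3]
grip_width: 0.0005
```

Call:
{"api": "step_arm", "payload": {
  "steps": [
    [1, 0, 0, -0.15, 0, 0, 0],
    [1, 0, 0, -0.15, 0, 0, 0],
    [1, 0, 0.3, -0.3, 0, 0, 0],
    [1, 0, 0.7, -0.5, 0, 0, 0],
    [1, 0, 0.8, -0.5, 0, 0, 0],
    [1, 0, 0.6, -0.3, 0, 0, 0],
    [1, 0, 0, 0, 0, 0, 0],
    [1, 0, 0, 0, 0, 0, 0],
    [1, 0, 0, 0, 0, 0, 0],
    [1, 0, 0, 0, 0, 0, 0]
  ]
}}

```text
time: 21.35
position: [0.538, 0.2773, 0.4181]
tool_rot: [0.814, -0.581, -0.0, 0.0]
ft_force: [0.2, -0.0, 0.2]
grip_width: 0.0001
```

```bash
python3 look.py w2; python3 look.py s4 scene; python3 -c "
import cv2
p=cv2.imread('pics/w2.png')[100:250,240:440]; cv2.imwrite('pics/w2c.png',cv2.resize(p,None,fx=4,fy=4,interpolation=cv2.INTER_CUBIC))"
```

```text
21.4 [0.538  0.2773 0.4181] [ 8.141e-01 -5.807e-01 -2.000e-04  3.000e-04] [ 0.01 -0.09 -0.2 ]
21.45 [0.5379 0.2773 0.4181] [ 8.141e-01 -5.807e-01 -2.000e-04  3.000e-04] [ 0.46  0.23 -0.98]
```

View pics/w2.png

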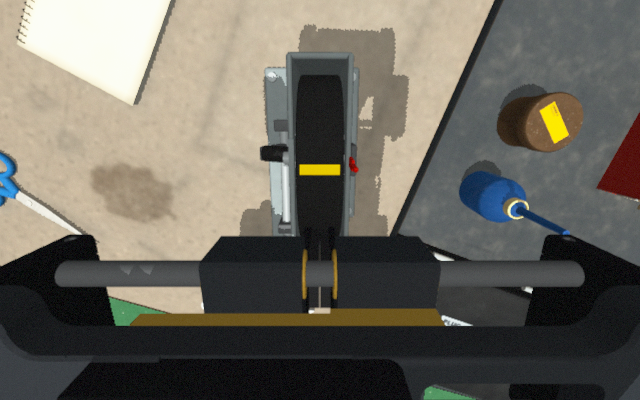

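View pics/w2c.png

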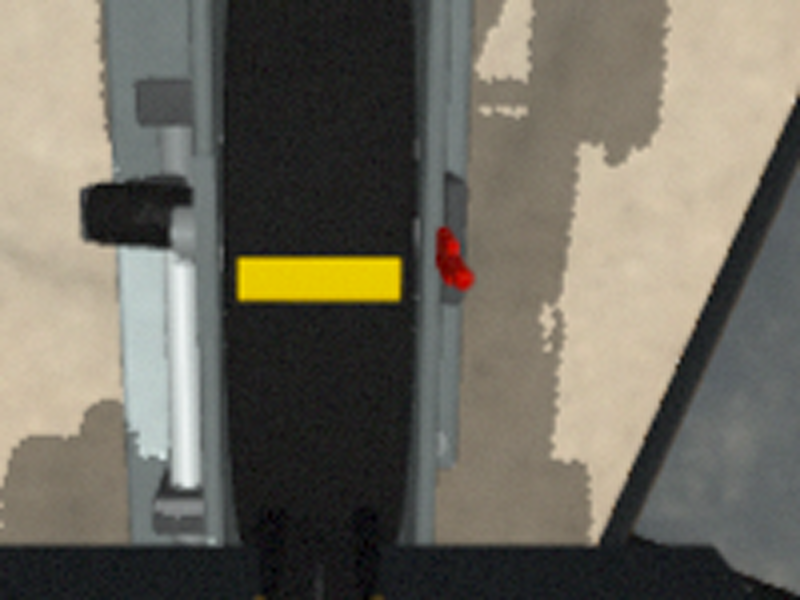

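View pics/s4.png

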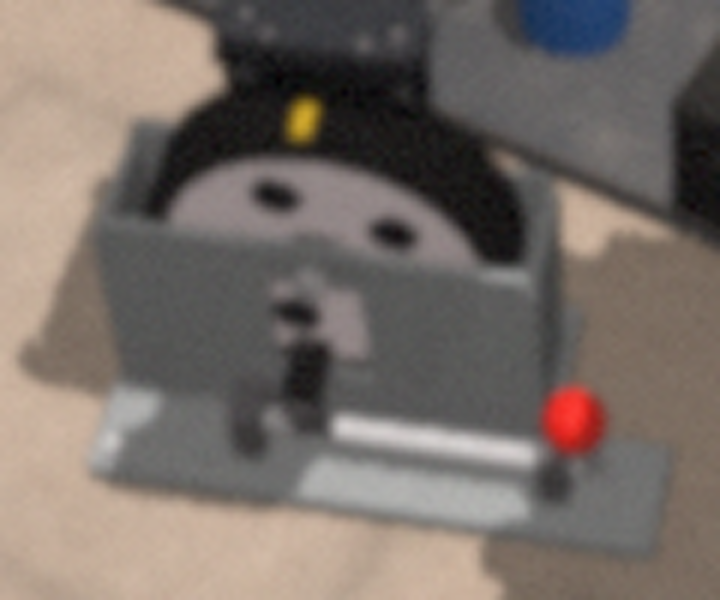

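Run:
```python
from h import *
z=np.load("pics/w2.npz"); K,R,t=z["K"],z["R"],z["t"]; i=dict(K=K,R=R,t=t)
def atz(u,v,h):
    C=-R.T@t; r=R.T@np.linalg.solve(K,[u,v,1]); X=C+r*(h-C[2])/r[2]; return np.round([X[:2]@T,X[:2]@N],4)
print("mark",atz(319.9,169.75,.192),"depthz",(back("wrist",319.9,169.75,float(z["d"][170,320]),i)),"tip",atz(355.2,169.7,.178),atz(354.8,168.5,.178))
print("ring ref row for x'", [ (dx,np.round(proj("wrist",np.r_[T*(.635+dx)+N*.0595,.178],i)[0],1)) for dx in (-.003,0,.003)])
# housing ends in this view (135/125mm): top end row and base plate
for a in [(320,54,.125),(287,120,.135),(355,120,.135)]: print(a,atz(*a))
print("yawcheck",atz(299.5,164.3,.192),atz(340.3,164.3,.192))
p=z["p"].astype(int); m=(p[:,:,0]>120)&(p[:,:,1]<50)&(p[:,:,2]<50);m[:,:340]=0;m[:,370:]=0;m[200:]=0
v,u=np.nonzero(m);print(sorted(zip(v,u))[-8:])
y=(p[:,:,0]>180)&(p[:,:,1]>150)&(p[:,:,2]<60);y[:,:290]=0;y[:,350:]=0
v,u=np.nonzero(y);print("yellow",u.mean(),v.mean(),v.min(),v.max())
```

```text
mark [0.6367 0.0872] depthz [0.57411701 0.28928462 0.19312398] tip [0.6342 0.0594] [0.6352 0.0598]
ring ref row for x' [(-0.003, array([355. , 172.5])), (0, array([355.2, 168.7])), (0.003, array([355.3, 164.9]))]
(320, 54, 0.125) [0.7267 0.087 ]
(287, 120, 0.135) [0.6713 0.1165]
(355, 120, 0.135) [0.6713 0.0557]
yawcheck [0.6408 0.1021] [0.6408 0.0723]
[(np.int64(170), np.int64(354)), (np.int64(170), np.int64(355)), (np.int64(170), np.int64(356)), (np.int64(170), np.int64(357)), (np.int64(171), np.int64(354)), (np.int64(171), np.int64(355)), (np.int64(171), np.int64(356)), (np.int64(172), np.int64(355))]
yellow 319.5 169.5 165 174
```

Call:
{"api": "step_arm", "payload": {
  "steps": [
    [1, 0, -0.5, 0, 0, 0, 0],
    [1, 0, -0.63, 0.3, 0, 0, 0],
    [1, 0, -0.3, 0.5, 0, 0, 0],
    [1, 0, 0, 0.5, 0, 0, 0],
    [1, 0, 0, 0.3, 0, 0, 0],
    [1, 0, 0, 0.1, 0, 0, 0],
    [1, 0, 0, 0.03, 0, 0, 0],
    [1, 0, 0, 0.03, 0, 0, 0],
    [1, 0, 0, 0.03, 0, 0, 0],
    [1, 0, 0, 0, 0, 0, 0]
  ]
}}

```text
time: 22.45
position: [0.5713, 0.2889, 0.3747]
tool_rot: [0.814, -0.581, 0.0, -0.0]
ft_force: [-0.9, 0.8, 2.4]
grip_width: 0.0004
```

Call:
{"api": "step_arm", "payload": {
  "steps": [
    [1, 0, 0, 0.02, 0, 0, 0],
    [1, 0, 0, 0.02, 0, 0, 0],
    [1, 0, 0, 0, 0, 0, 0],
    [1, 0, 0.03, 0, 0, 0, 0],
    [1, 0, 0.03, 0, 0, 0, 0],
    [1, 0, 0.03, 0, 0, 0, 0],
    [1, 0, 0, 0, 0, 0, 0],
    [1, 0, 0, 0, 0, 0, 0],
    [1, 0, 0, -0.1, 0, 0, 0],
    [1, 0, 0, -0.1, 0, 0, 0]
  ]
}}

```text
time: 23.45
position: [0.5687, 0.288, 0.3773]
tool_rot: [0.814, -0.581, -0.001, 0.001]
ft_force: [0.3, 0.3, -0.6]
grip_width: 0.0003
```

Call:
{"api": "step_arm", "payload": {
  "steps": [
    [1, 0, 0, -0.2, 0, 0, 0],
    [1, 0, 0.3, -0.4, 0, 0, 0],
    [1, 0, 0.5, -0.5, 0, 0, 0],
    [1, 0, 0.5, -0.5, 0, 0, 0],
    [1, 0, 0.1, 0, 0, 0, 0],
    [1, 0, 0, 0, 0, 0, 0],
    [1, 0, 0, 0, 0, 0, 0],
    [1, 0, 0, 0, 0, 0, 0],
    [1, 0, 0, 0, 0, 0, 0],
    [1, 0, 0, 0, 0, 0, 0]
  ]
}}

```text
time: 24.45
position: [0.5362, 0.2767, 0.4175]
tool_rot: [0.814, -0.581, -0.0, 0.0]
ft_force: [-0.2, 0.5, 0.0]
grip_width: 0.0004
```

```bash
python3 look.py w3
python3 - <<'E'
from h import *
z=np.load("pics/w3.npz"); K,R,t=z["K"],z["R"],z["t"]; i=dict(K=K,R=R,t=t)
def atz(u,v,h):
    C=-R.T@t; r=R.T@np.linalg.solve(K,[u,v,1]); X=C+r*(h-C[2])/r[2]; return np.round([X[:2]@T,X[:2]@N],4)
p=z["p"].astype(int); m=(p[:,:,0]>120)&(p[:,:,1]<50)&(p[:,:,2]<50);m[:,:340]=0;m[:,370:]=0;m[220:]=0
v,u=np.nonzero(m);print(sorted(zip(v.tolist(),u.tolist())))
y=(p[:,:,0]>180)&(p[:,:,1]>150)&(p[:,:,2]<60);y[:,:290]=0;y[:,350:]=0
vv,uu=np.nonzero(y);print("yellow",uu.mean(),vv.mean(),vv.min(),vv.max(),atz(uu.mean(),vv.mean(),.192), "tip",atz(355,v.max()-2,.178))
s=z["p"][100:250,240:440,::-1]; cv2.imwrite('pics/w3c.png',cv2.resize(s,None,fx=4,fy=4,interpolation=cv2.INTER_CUBIC))
E
```

```text
24.5 [0.5362 0.2768 0.4176] [ 8.142e-01 -5.807e-01 -2.000e-04  2.000e-04] [-0.36 -0.3   0.51]
[(157, 352), (157, 353), (158, 352), (158, 353), (158, 354), (159, 352), (159, 353), (159, 354), (160, 351), (160, 352), (160, 353), (160, 354), (161, 352), (161, 353), (161, 354), (162, 353), (163, 354), (164, 355), (164, 356), (165, 354), (165, 355), (165, 356), (166, 354), (166, 355), (166, 356), (166, 357), (167, 352), (167, 353), (167, 354), (167, 355), (167, 356), (167, 357), (168, 352), (168, 353), (168, 354), (168, 355), (168, 356), (168, 357), (169, 354), (169, 355), (169, 356)]
yellow 319.5 168.5 164 173 [0.6359 0.0875] tip [0.6346 0.0598]
```

View pics/w3c.png

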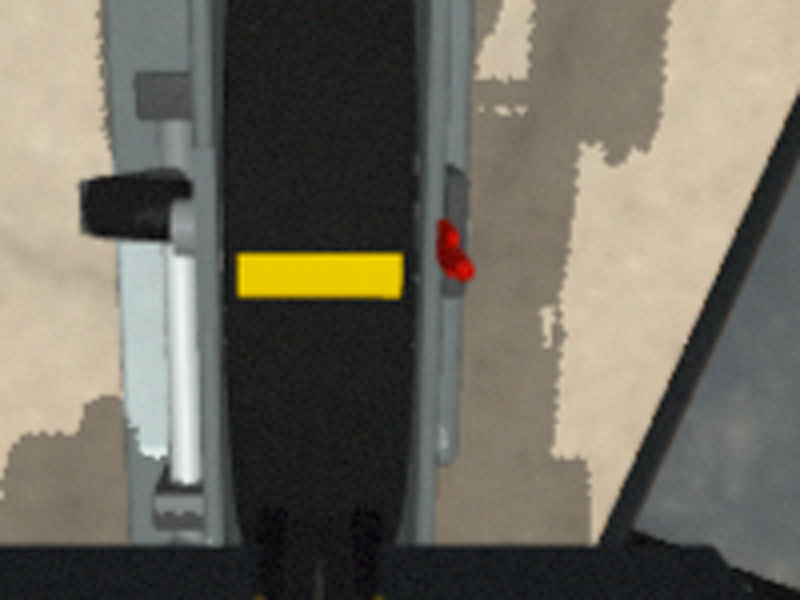

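Call:
{"api": "step_arm", "payload": {
  "steps": [
    [1, -0.6, 0.4, 0, 0, 0, 0],
    [1, -0.9, 0.6, 0, 0, 0, 0],
    [1, -0.9, 0.6, 0, 0, 0, 0],
    [1, -0.9, 0.6, 0, 0, 0, 0],
    [1, -0.9, 0.6, 0, 0, 0, 0],
    [1, -0.87, 0.57, 0, 0, 0, 0],
    [1, 0, 0, 0.7, 0, 0, 0],
    [1, 0, 0, 0.8, 0, 0, 0],
    [1, 0, 0, 0.5, 0, 0, 0],
    [1, 0, 0, 0, 0, 0, 0]
  ]
}}

```text
time: 25.5
position: [0.4138, 0.3691, 0.3663]
tool_rot: [0.814, -0.58, -0.001, 0.002]
ft_force: [-0.1, 0.5, -0.2]
grip_width: 0.0004
```

```bash
python3 look.py w4; python3 look.py s5 scene
```

```text
25.55 [0.4145 0.3692 0.3673] [ 8.142e-01 -5.806e-01 -5.000e-04  1.000e-03] [-0.23 -0.19  0.69]
25.6 [0.415  0.3693 0.3681] [ 8.142e-01 -5.806e-01 -1.000e-04  0.000e+00] [ 0.05 -0.13  0.07]
```

View pics/w4.png

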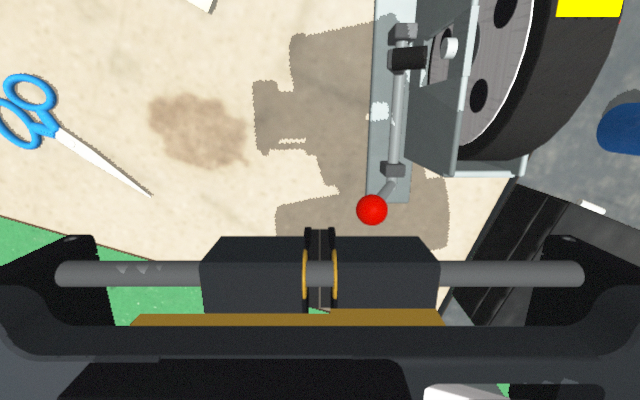

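View pics/s5.png

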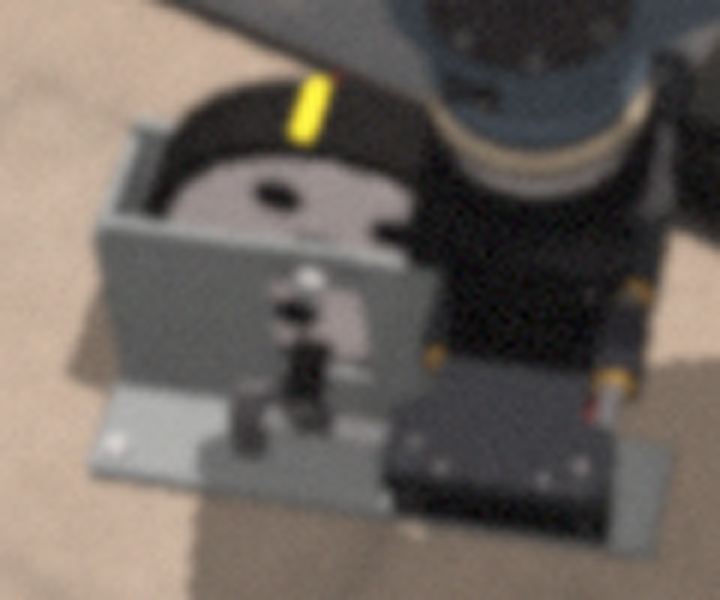

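Run:
```python
from h import *
z=np.load("pics/w4.npz"); K,R,t=z["K"],z["R"],z["t"]; i=dict(K=K,R=R,t=t)
X=back("wrist",372,210,float(z["d"][205:215,367:377].min())+.012,i); print(X,X[:2]@T,X[:2]@N)
P=np.array([.4150,.3693]); print(P@T,P@N)
```

```text
[0.42896335 0.3286485  0.12657058] 0.512433963787041 0.17155415313997552
0.5124269643369201 0.21453693439696764
```

Call:
{"api": "step_arm", "payload": {
  "steps": [
    [1, 0, 0, 0.6, 0, 0, 0],
    [1, 0, 0, 0.8, 0, 0, 0],
    [1, 0, 0, 0.8, 0, 0, 0],
    [1, 0, 0, 0.5, 0, 0, 0],
    [1, 0, 0, 0.14, 0, 0, 0],
    [1, 0.15, 0, 0, 0, 0, 0],
    [1, 0.15, 0, 0, 0, 0, 0],
    [1, 0.1, 0, 0, 0, 0, 0],
    [1, 0, 0, 0, 0, 0, 0],
    [1, 0, 0, 0, 0, 0, 0]
  ]
}}

```text
time: 26.6
position: [0.4185, 0.3596, 0.2975]
tool_rot: [0.814, -0.581, 0.0, -0.0]
ft_force: [-0.7, 0.3, 0.3]
grip_width: 0.0002
```

Call:
{"api": "step_arm", "payload": {
  "steps": [
    [1, 0.12, 0, 0, 0, 0, 0],
    [1, 0.12, 0, 0, 0, 0, 0],
    [1, 0.12, 0, 0, 0, 0, 0],
    [1, 0.12, 0, 0, 0, 0, 0],
    [1, 0.12, 0, 0, 0, 0, 0],
    [1, 0.12, 0, 0, 0, 0, 0],
    [1, 0.12, 0, 0, 0, 0, 0],
    [1, 0.12, 0, 0, 0, 0, 0],
    [1, 0, 0, 0, 0, 0, 0],
    [1, 0, 0, 0, 0, 0, 0]
  ]
}}

```text
time: 27.6
position: [0.4264, 0.3367, 0.2969]
tool_rot: [0.814, -0.581, 0.0, 0.0]
ft_force: [0.1, 1.0, 1.1]
grip_width: 0.0008
```

Call:
{"api": "step_arm", "payload": {
  "steps": [
    [1, 0.08, 0, 0, 0, 0, 0],
    [1, 0.08, 0, 0, 0, 0, 0],
    [1, 0.08, 0, 0, 0, 0, 0],
    [1, 0.08, 0, 0, 0, 0, 0],
    [1, 0.08, 0, 0, 0, 0, 0],
    [1, 0.08, 0, 0, 0, 0, 0],
    [1, 0.08, 0, 0, 0, 0, 0],
    [1, 0.08, 0, 0, 0, 0, 0],
    [1, 0, 0, 0, 0, 0, 0],
    [1, 0, 0, 0, 0, 0, 0]
  ]
}}

```text
time: 28.6
position: [0.4314, 0.3215, 0.2968]
tool_rot: [0.814, -0.581, 0.0, 0.0]
ft_force: [-0.5, 1.0, 0.7]
grip_width: 0.0006
```

```bash
python3 look.py w5
```

```text
28.65 [0.4314 0.3216 0.2968] [ 8.142e-01 -5.806e-01  1.000e-04  4.000e-04] [-0.49  1.11  0.56]
```

View pics/w5.png

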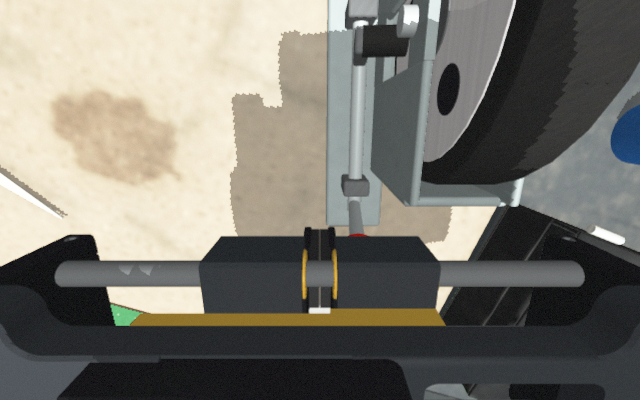

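Call:
{"api": "step_arm", "payload": {
  "steps": [
    [1, 0.04, 0, 0, 0, 0, 0],
    [1, 0.04, 0, 0, 0, 0, 0],
    [1, 0.04, 0, 0, 0, 0, 0],
    [1, 0.04, 0, 0, 0, 0, 0],
    [1, 0.04, 0, 0, 0, 0, 0],
    [1, 0, 0, 0, 0, 0, 0],
    [1, 0, 0, 0, 0, 0, 0],
    [1, 0, 0, 0, 0, 0, 0],
    [1, 0, 0, 0, 0, 0, 0],
    [1, 0, 0, 0, 0, 0, 0]
  ]
}}

```text
time: 29.65
position: [0.433, 0.3171, 0.2969]
tool_rot: [0.814, -0.581, 0.0, 0.0]
ft_force: [-0.8, 2.0, 1.2]
grip_width: 0.0004
```

Call:
{"api": "step_arm", "payload": {
  "steps": [
    [1, 0.04, 0, 0, 0, 0, 0],
    [1, 0.04, 0, 0, 0, 0, 0],
    [1, 0.04, 0, 0, 0, 0, 0],
    [1, 0.04, 0, 0, 0, 0, 0],
    [1, 0.04, 0, 0, 0, 0, 0],
    [1, 0, 0, 0, 0, 0, 0],
    [1, 0, 0, 0, 0, 0, 0],
    [1, 0, 0, 0, 0, 0, 0],
    [1, 0, 0, 0, 0, 0, 0],
    [1, 0, 0, 0, 0, 0, 0]
  ]
}}

```text
time: 30.65
position: [0.4346, 0.3127, 0.2972]
tool_rot: [0.814, -0.581, -0.0, -0.0]
ft_force: [-2.6, 4.4, 4.3]
grip_width: 0.0007
```

Call:
{"api": "step_arm", "payload": {
  "steps": [
    [1, 0.04, 0, 0, 0, 0, 0],
    [1, 0.04, 0, 0, 0, 0, 0],
    [1, 0.04, 0, 0, 0, 0, 0],
    [1, 0, 0, 0, 0, 0, 0],
    [1, 0, 0, 0, 0, 0, 0],
    [1, 0, 0, 0, 0, 0, 0],
    [1, 0, 0, 0, 0, 0, 0],
    [1, 0, 0, 0, 0, 0, 0],
    [1, 0, 0, 0, 0, 0, 0],
    [1, 0, 0, 0, 0, 0, 0]
  ]
}}

```text
time: 31.65
position: [0.4351, 0.3108, 0.2974]
tool_rot: [0.814, -0.581, -0.001, -0.001]
ft_force: [-4.7, 10.3, 4.5]
grip_width: 0.0005
```

```bash
python3 look.py w6;python3 look.py d6 side
```

```text
31.7 [0.4351 0.3108 0.2973] [ 0.8138 -0.5811 -0.0011 -0.0012] [-4.22 10.61  3.91]
31.75 [0.4351 0.3108 0.2973] [ 0.8138 -0.5812 -0.0011 -0.0012] [-4.82  8.37  4.47]
```

View pics/w6.png

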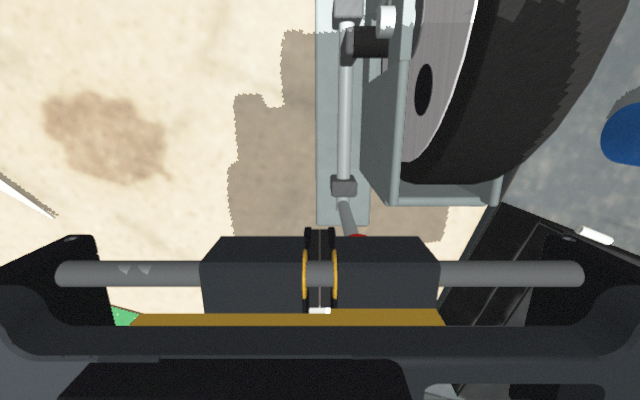

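View pics/d6.png

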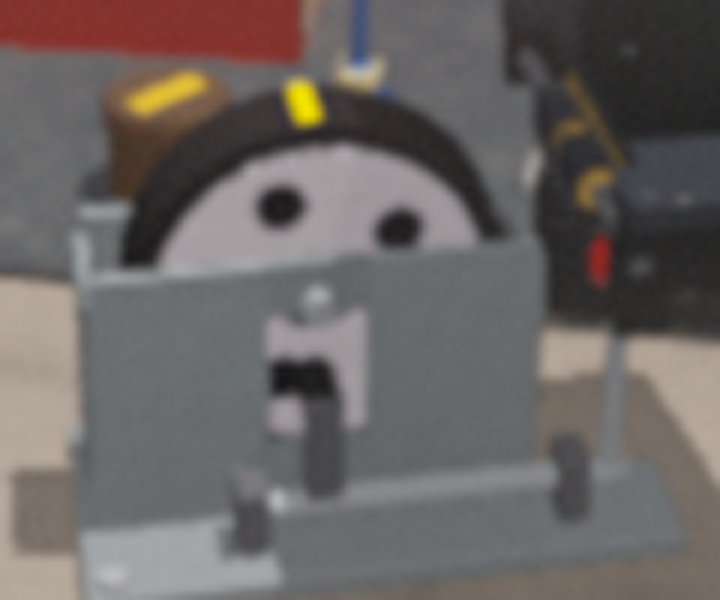

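Call:
{"api": "step_arm", "payload": {
  "steps": [
    [1, 0.02, 0, 0, 0, 0, 0],
    [1, 0, 0, 0, 0, 0, 0],
    [1, 0, 0, 0, 0, 0, 0],
    [1, -0.1, 0, 0, 0, 0, 0],
    [1, -0.2, 0, 0, 0, 0, 0],
    [1, -0.4, 0, 0, 0, 0, 0],
    [1, -0.6, 0, 0, 0, 0, 0],
    [1, -0.6, 0, 0, 0, 0, 0],
    [1, 0, 0, -0.4, 0, 0, 0],
    [1, 0, 0, -0.8, 0, 0, 0]
  ]
}}

```text
time: 32.75
position: [0.4194, 0.3545, 0.3263]
tool_rot: [0.815, -0.58, -0.001, 0.002]
ft_force: [-0.3, 1.5, -0.4]
grip_width: 0.0006
```

Call:
{"api": "step_arm", "payload": {
  "steps": [
    [1, 0, 0, -1, 0, 0, 0],
    [1, 0, 0, -1, 0, 0, 0],
    [1, 0, 0, -1, 0, 0, 0],
    [1, 0, 0, -0.8, 0, 0, 0],
    [1, 0.5, -0.6, 0, 0, 0, 0],
    [1, 0.8, -0.8, 0, 0, 0, 0],
    [1, 0.8, -0.8, 0, 0, 0, 0],
    [1, 0.5, -0.6, 0, 0, 0, 0],
    [1, 0, 0, 0, 0, 0, 0],
    [1, 0, 0, 0, 0, 0, 0]
  ]
}}

```text
time: 33.75
position: [0.5078, 0.315, 0.4211]
tool_rot: [0.814, -0.581, -0.001, 0.001]
ft_force: [-0.6, 0.1, 0.0]
grip_width: 0.0003
```

```bash
python3 look.py w7; python3 look.py d7 side
python3 - <<'E'
from h import *
z=np.load("pics/w7.npz"); K,R,t=z["K"],z["R"],z["t"]; i=dict(K=K,R=R,t=t)
p=z["p"].astype(int); m=(p[:,:,0]>120)&(p[:,:,1]<50)&(p[:,:,2]<50)
k,l,st,c=cv2.connectedComponentsWithStats(m.astype(np.uint8)); print([(s.tolist(),np.round(q,1).tolist()) for s,q in zip(st,c) if s[4]>5])
z=np.load("pics/d7.npz");p=z["p"].astype(int); m=(p[:,:,0]>150)&(p[:,:,1]<90)&(p[:,:,2]<90)
k,l,st,c=cv2.connectedComponentsWithStats(m.astype(np.uint8)); 
for s,q in zip(st,c):
    if 30<s[4]<200:
        d=z["d"][int(q[1]),int(q[0])]; X=back("side",*q,float(d)+.012); print(s.tolist(),q,X,X[:2]@T-.6346,X[:2]@N-.0875,"b=",.4-np.arctan2(X[:2]@N-.0875-.045,X[2]-.03))
E
```

```text
33.8 [0.5071 0.3153 0.4213] [ 8.141e-01 -5.807e-01 -8.000e-04  8.000e-04] [-1.26 -0.66  0.15]
33.85 [0.5068 0.3156 0.4215] [ 8.143e-01 -5.804e-01 -7.000e-04  7.000e-04] [0.7  0.32 0.07]
[([0, 0, 640, 400, 255960], [319.5, 199.5]), ([406, 140, 10, 10, 34], [410.3, 145.4])]
[225, 40, 22, 4, 61] [234.7704918   41.29508197] [ 0.84412257 -0.14606016  0.57463402] 0.11635753991526032 -0.49973689828211765 b= 1.1854925985989393
[345, 244, 8, 9, 58] [348.68965517 247.89655172] [0.44173705 0.28994474 0.13234208] -0.12265178937447474 0.043299857487975296 b= 0.41661082305166597
[133, 312, 15, 4, 32] [140.3125  313.53125] [0.86683096 0.50132511 0.05623493] 0.348044829540023 0.10519644447669418 b= -0.7597952148524333
[9, 375, 9, 8, 44] [ 13.06818182 378.11363636] [0.92246221 0.72751172 0.12364761] 0.4741056784235651 0.3010634432808076 b= -0.8201859769705037
```

View pics/w7.png

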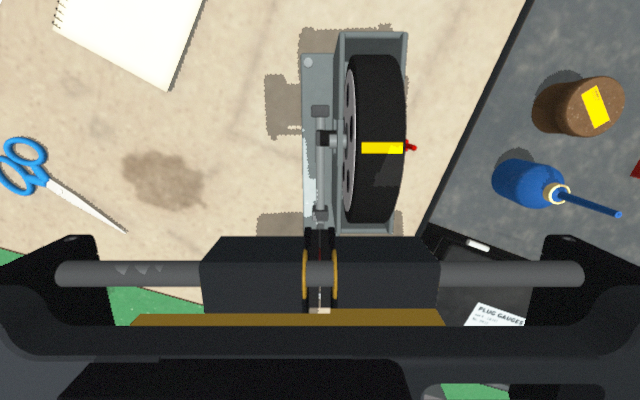

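View pics/d7.png

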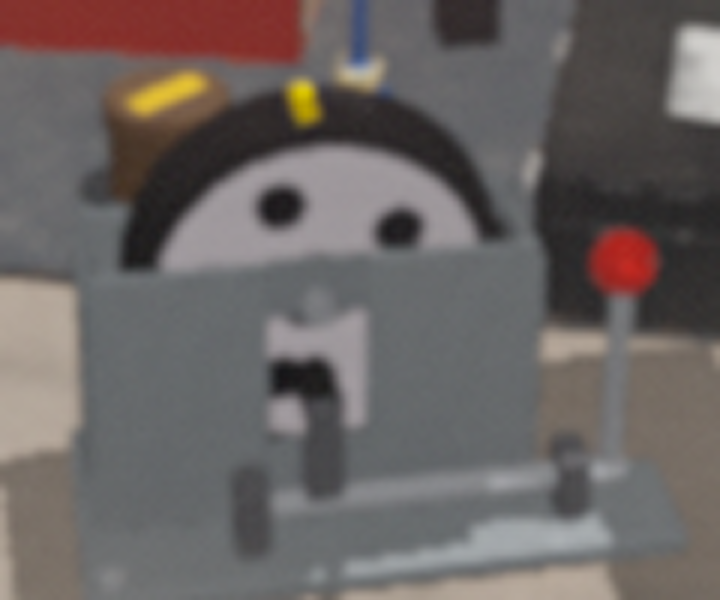

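Run:
```python
from h import *
z=np.load("pics/w7.npz"); K,R,t=z["K"],z["R"],z["t"]; i=dict(K=K,R=R,t=t)
def atz(u,v,h):
    C=-R.T@t; r=R.T@np.linalg.solve(K,[u,v,1]); X=C+r*(h-C[2])/r[2]; return np.round([X[:2]@T,X[:2]@N],4)
p=z["p"].astype(int)
y=(p[:,:,0]>180)&(p[:,:,1]>150)&(p[:,:,2]<60);y[:,:350]=0;y[:,420:]=0
v,u=np.nonzero(y); print(u.mean(),v.mean(),atz(u.mean(),v.mean(),.192),"tip",atz(413,147,.178))
s=z["p"][110:190,340:440,::-1]; cv2.imwrite('pics/w7c.png',cv2.resize(s,None,fx=7,fy=7,interpolation=cv2.INTER_CUBIC))
```

```text
382.3340517241379 147.1918103448276 [0.6361 0.0871] tip [0.6347 0.0602]
```

View pics/w7c.png

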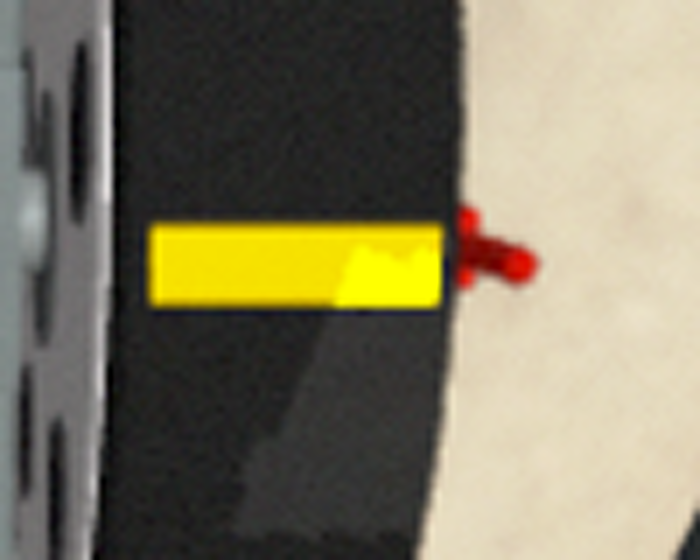

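```bash
python3 -c "
from rig import robot,status
print(status.get_obs()['ft_force'],status.get_obs()['joint_velocities']); print(robot.hand_in())"
```

```text
[0.70031813 0.31942043 0.06514821] [ 9.48005842e-03 -8.58554349e-03  6.44558504e-05 -8.70500086e-04
 -2.72117759e-03  2.61973091e-03]
the job is handed in; nothing more can be done
None
```

The pulley is turned with its yellow mark at the top and the brake is on. I handed the job in at about 34 s of the 72 s allowed.

- **Turning:** I turned the pulley about 90° in three fingertip strokes, then moved it back about 1 mm to correct a small overshoot. The most force I read on the pulley was about 9 N, well under the 20 N limit. Force was only read at the end of each move, so brief peaks in between were not seen.
- **Mark:** after braking, the wrist camera showed the mark about 1.4 mm past the pointer, roughly 0.02 rad against the 0.06 rad limit. It was 1.3 mm past before braking, so the brake did not shift it noticeably.
- **Brake:** I pushed the red knob over until it stalled at about 11–12 N. Once I let go, the side camera showed the lever upright at about 0.41 rad, where 0.36 is needed. That angle is good to roughly ±0.02 rad.
- **Clear of contact:** the gripper stood clear above the stand with force readings near zero. I never touched the tin, oil can or screwdriver. The tin and can looked in place in the last pictures; I did not measure them, and the screwdriver was not in those views.
- **Disagreement:** early estimates of the axle position along the stand differed by about 4 mm. For judging the mark I used the pointer tip, which agreed with the housing end in the wrist view.

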